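# Clamp the tin ladder in its mending jig

## Robot

A 6-joint arm with a two-finger parallel gripper is mounted at the origin on the work surface. World frame = base frame: x ahead of the robot, y to its left, z up, the work surface at z = 0. Lengths are in m, angles in rad, forces in N, time in s.
With the tool pointing down it reaches from about 0.375 to 0.9 m from the base axis. Payload 3.1 kg.
Tool frame: the origin (TCP) lies where the fingers leave the gripper's body, on its centre line; the fingertips stand 73 mm ahead of it and the grasp point (between the pads) lies 54 mm ahead of it; z points along the fingers, y is the line along which they close (so a half turn about z gives the same grasp; the last joint's range is limited). The gripper opens to 85 mm and grips with 20 to 120 N. Pads are 22 mm wide; open, the fingers measure 114 mm over their backs; the gripper's body (76 mm by 85 mm) begins 54 mm behind the grasp point. The pads swing forward as they close: fully open they stand 13 mm farther back than shut.
Start: joints at [-1.466, 0.527, 1.433, -0, 1.181, -0.178], TCP at [0.175, -0.6, 0.304] pointing down, gripper open.
Joint ranges: [-3.08, 3.08], [-0.75, 2.2], [0.22, 2.44], [-1.43, 4.57], [0, 2.65], [-2.85, 2.85]. Speed limits (rad/s): [2.79, 2.79, 3.14, 3.14, 3.14, 3.14].

## Interface

Orientations are given as a unit quaternion [x, y, z, w].
In Python, from station import manip gives the robot as it stands.
- The arm moves only by the tool step_arm, never from a script. Its argument "moves" is one flat list of numbers, 5 for each row, row after row: the opening, from 0 (shut) to 1 (fully open), then the shift along the world's x, y, z scaled (see below), then the turn about the world's z scaled (see below). In form: [fingers, x, y, z, yaw, fingers, x, y, z, yaw, ...]. A call has 1 to 12 rows; each row is the pose to reach, as a shift and turn from the pose commanded when the call began, turning the shorter way round; what a row does not reach only later rows make up. The controller multiplies each number of a shift by 200 mm and each number of a turn by pi rad. A row lasts 1/8 s, in which the tool goes at most 62.5 mm and 10.7 degrees, less where a joint would pass 70% of its speed; a pose out of reach is approached as far as the arm can. A call with a number of a shift or a turn outside -1 to 1 is refused whole. A call with a gripper value outside its range is refused whole. The fingers move at their own pace and stop on an object; "grip_force" is the grip in N (left out, the last holds). Time passes only in rows, so rows that repeat a pose let the fingers close. It gives the time, the measured TCP pose, the force, the opening and the grip force at its end, in the units of the state.
- manip.sense(): the state, without advancing time (a new reading comes with each control period).
- manip.snapshot(name): name is "side" or "top" or "wrist"; returns a dict with "color" (420x560x3 uint8, blue, green, red), "z_map" (420x560 float32, m along the optical axis (not along the pixel's ray), 0 where there is no reading), "fovy" (degrees; the focal length in pixels is half the picture's height over the tangent of half this angle, whatever the lens; pixels are square), "cx", "cy" (the principal point, pixels), "R" (3x3) and "t" (3): a world point X has camera coordinates R X + t; the wrist camera has in their place "mount" (4x4, takes a point from camera to tool coordinates, whose origin is the TCP and whose axes are the flange's). Camera axes: x right, y down, z forward; pixel columns grow to the right and rows downward; lengths in m; the calibration is good to about 2 mm. A picture is of the moment at which its call begins: read the wrist's pose just before it.
- manip.sign_off(): hands the job in; it is judged then, once.
The state is a dict: "t": time; "q": joint angles; "qd": joint speeds; "tau": joint torques, N m; "tcp_pos": TCP position; "tool_rot": TCP orientation; "force": force on the tool from outside, world axes, zero at the start; "ft_torque": the same for the moment, N m; "finger_gap": opening from 0.0 (shut) to 1.0 (fully open); "gripper_force": force on a finger pad.
Only numpy, scipy, OpenCV 4.12 (cv2) and the standard library are available. Lean on these libraries where they do the work, as an engineer would, in place of code of your own. Each camera call takes 0.05 s, during which the arm holds its last target. There are 200 camera calls.

## Task

Secure the nickel ladder section in the wooden jig, ready for mending. With your fingertips push it along the jig until its end is fully home against the steel stop block, and only then push the toggle lever behind the block over past its centre so that it snaps shut and its rubber bar bears down on the ladder. Only push, never lift the ladder, and leave the fire engine, bell, awl and wheel rack undisturbed.

Things in the scene. Friction and masses are not known exactly. Their poses are not given: they have to be found in the camera images.
- jig: Fixed oak board 290 x 90 x 14 mm on the table, x from -155 to +135 mm. Origin on the table; +x = direction in which the ladder is pushed home, y across, z up. The bed is at z = 14 mm. Guide strips on it from x = -140 to +60 mm, inner faces at y = +-27.5 mm, are only 6 mm high (tops at z = 20 mm). Beyond both ends of the board the table is free.
- stop (a point): Middle of the face that the ladder must meet, on the steel stop block that ends the channel: jig x = 60 mm, 22 mm above the table; block 10 mm thick, 60 mm wide, top 32 mm above the table. Axes as the jig's (+x points on, in the pushing direction).
- ladder: Loose nickel ladder section, 0.08 to 0.17 kg, flat in the jig's channel: 130 mm long (its x, along the jig's x), 50 wide, 16 high; rails 6 mm wide, four thin rungs, a 6 mm thick cross bar of full height at each end. Origin: centre of its underside, on the bed; its top is 30 mm above the table, 10 mm above the guides. It slides easily (under 2 N) and starts 30 to 65 mm short of the stop.
- ladder_nose (a point): Middle of the ladder's end face that looks towards the stop (8 mm above its underside); it is on the point stop's plane when home.
- ladder_tail (a point): Middle of the ladder's other end face, the one to push on (8 mm above its underside, 22 mm above the table).
- clamp (a joint): Over-centre toggle lever, rad: 0 = open, as it starts (handle leaning 0.65 rad from upright to the jig's +x); grows as the handle is pushed to the jig's -x; upright at 0.65. A spring holds it open below 0.60 and snaps it shut by itself above. Shut, it rests at 1.10 with its bar on the ladder (1.22 if none is there). A push near the handle's end takes at most about 10 N, less towards the centre.
- grip_end (a point): Rounded upper end of the lever's black round handle, 85 mm from the pivot; the handle is 18 mm thick over its last 50 mm. At the start it is at jig x = 136 mm, 118 mm above the table; upright, at x = 85 mm, 135 mm above the table. Push the handle from its +x side towards the jig's -x; the space beyond it is free.
- pivot (a point): Hinge of the lever, jig x = 85 mm, 50 mm above the table, axis along the jig's y, between two steel cheek plates (x = 73 to 103 mm, y within +-17 mm, top 64 mm above the table). The lever's arm, raised at the start, carries a rubber bar 14 x 56 mm that comes down across the ladder's rails 20 mm before the stop.
- engine: Bystander: red tin fire engine, 230 x 96 x 100 mm, loose; origin at the centre of its underside, x along its length.
- bell: Bystander: round brass bell, 60 mm across, 50 mm high, loose; origin at the centre of its underside.
- awl: Bystander: awl with a horn handle, 147 mm long, 26 mm thick, lying loose along its x; origin on the table under the front of the handle.
- rack: Bystander: wooden rack with four upright tin wheels, 160 x 60 x 64 mm, loose; origin at the centre of its underside, x along the row.
Mind the look-alikes: they are no part of the job. There is more than one size of the ladder; the one meant has the size given above.

How it is judged:
By the outcome, as a careful person would: the job done as asked, in the order asked, and still so for the second after the job is handed in, with the robot touching nothing.
It also fails if it takes over 48 s, if anything falls off the work surface, if the arm or the gripper's body presses on something with over 40 N, if the wrist force passes 120 N, or if a joint passes its speed limit or range.

## Working session

There is one attempt and no reset: what is moved stays moved. The work goes in short steps, Python scripts to look and compute and a tool call to move; the robot and the scene stay as the last step left them, time stands still between calls to the robot, and variables do not carry over. Pictures are saved under pics/ and viewed, at most 10 in all, crops included, and the job is handed in when it is done.

Besides the shell and the picture viewer there is one more tool, called after "Call:" as name(argument=value, ...) on one line, values as JSON. step_arm: Moves the arm, as the interface text tells. Its arguments: {"type":"object","properties":{"moves":{"type":"array","items":{"type":"number"}},"grip_force":{"type":"number"}},"required":["moves"]}

```bash
mkdir -p pics
cat > h.py <<'E'
import numpy as np, cv2
from station import manip
def snap(n,f=None):
    s=manip.snapshot(n)
    if f: cv2.imwrite('pics/'+f,s['color'])
    return s
def cloud(s,st=None):
    h,w=s['z_map'].shape; f=h/2/np.tan(np.radians(s['fovy'])/2)
    v,u=np.mgrid[:h,:w]; z=s['z_map']
    c=np.stack([(u-s['cx'])/f*z,(v-s['cy'])/f*z,z],-1)
    if 'mount' in s:
        from scipy.spatial.transform import Rotation as Ro
        p=c@s['mount'][:3,:3].T+s['mount'][:3,3]
        P=p@Ro.from_quat(st['tool_rot']).as_matrix().T+st['tcp_pos']
    else: P=(c-s['t'])@s['R']
    P[z==0]=np.nan
    return P
E
python3 - <<'E'
from h import *
s=snap('top','top.png'); np.savez('top.npz',P=cloud(s)); 
s=snap('side','side.png'); np.savez('side.npz',P=cloud(s))
st=manip.sense(); print(st)
E
```

```text
{'t': 0.1, 'q': array([-1.46552860e+00,  5.28397616e-01,  1.43376682e+00,  1.39380551e-05,
        1.18139129e+00, -1.78536511e-01]), 'qd': array([-0.00168109, -0.00102123, -0.00225705, -0.00102238,  0.00077854,
       -0.00027495]), 'tau': array([-2.09626160e-05, -4.43303883e+01, -1.78586447e+01, -2.60088955e-04,
        3.92364876e-03, -1.72463848e-05]), 'tcp_pos': array([ 0.17496228, -0.59949396,  0.30301867]), 'tool_rot': array([ 9.89948676e-01,  1.41423676e-01,  4.23901641e-05, -9.80637677e-04]), 'force': array([-0.86305771,  0.26055388, -0.29572525]), 'ft_torque': array([ 0.02944447, -0.06400073, -0.04509551]), 'gripper_force': 0.0, 'finger_gap': 0.9996364765105998}
```

View pics/top.png

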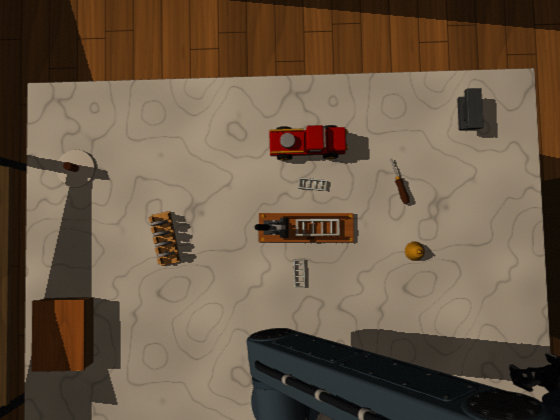

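View pics/side.png

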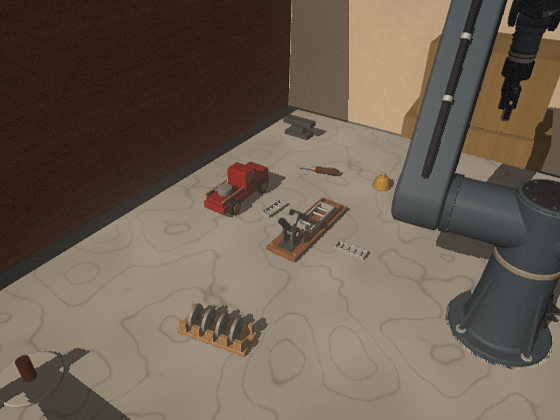

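The top view shows the jig at columns 258–356, rows 213–242. Its clamp is at the left end (~270, 227) and the ladder lies at columns 295–342. The bell is at (415, 250), the awl at (400, 180), the rack at (165, 238), the engine at (308, 141), and two smaller ladders are loose on the table at (314, 184) and (300, 272).

Run:
```python
from h import *
P=np.load('top.npz')['P']; im=cv2.imread('pics/top.png')
print(P[228,350],P[228,262],P[300,200])
Z=P[...,2]; 
m=np.zeros(Z.shape,np.uint8); m[205:250,250:365]=(Z[205:250,250:365]>0.009)
n,l,st,_=cv2.connectedComponentsWithStats(m); k=1+st[1:,4].argmax()
p=P[l==k]; low=p[(p[:,2]<.03)]
r=cv2.minAreaRect((low[:,:2]*1000).astype(np.float32)); print(r,cv2.boxPoints(r))
for n_,c in dict(engine=(308,141),bell=(415,250),awl=(403,190),rack=(165,238)).items(): print(n_,P[c[1],c[0]])
# ladder and handle
print('high',p[p[:,2]>.08].mean(0),(p[:,2]>.08).sum(), p[p[:,2]>.08].min(0),p[:,2].max(),p[p[:,2]>.08].max(0))
cv2.imwrite('pics/c1.png',cv2.resize(im[200:290,240:370],None,fx=6,fy=6,interpolation=cv2.INTER_CUBIC))
np.set_printoptions(linewidth=250); print((Z[209:247:2,254:360:3]*1000).round().astype(int))
```

```text
[ 0.51356665 -0.20981451  0.01323298] [0.51867011 0.05307559 0.10665267] [0.30327662 0.25419537 0.00045602]
((518.2618408203125, -75.83612060546875), (287.4615783691406, 88.67780303955078), 88.67071533203125) [[ 470.60056 -218.49963]
 [ 559.2545  -220.55682]
 [ 565.9231    66.82739]
 [ 477.26917   68.88458]]
engine [ 0.76560267 -0.08405488  0.10106909]
bell [ 0.44386415 -0.39610629  0.0391988 ]
awl [ 0.6247472  -0.37160951  0.02455437]
rack [0.49572945 0.35685552 0.01362908]
high [0.52129141 0.01497099 0.09548874] 209 [ 0.49422646 -0.02137962  0.08069786] 0.1224226577389532 [0.54637143 0.07223593 0.12242266]
[[                   2                    1                    0                    0                    3                    1                    1                   -3                   -2                    4                   -7
                    -1                    4                    1                   -2                   -1                   -4                    1                    2                    2                    1                    1
                  
[... 13412 characters left out ...]
0                    3                   -2                   -2                    0                    2
                     0                    0                    4                   -2                   -3                    5                   -1                   -3                    1                    3                    4
                     7                   -3                    1                    2                   -4                    4                   -1                    1                    1                    0                    3
                     2                    2                   -3]]<stdin>:13: RuntimeWarning: invalid value encountered in cast
```

View pics/c1.png

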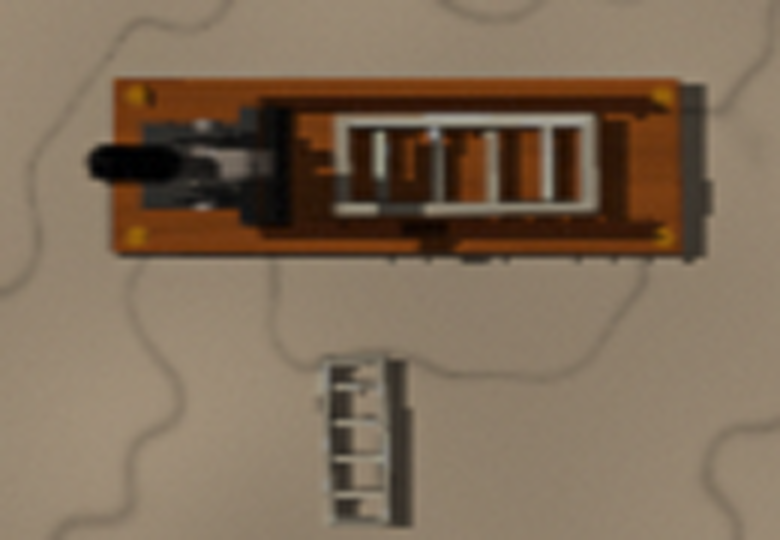

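The crop shows the ladder lying straight in the channel with its tail at the right end (crop column ~598, image column ~340). The handle leans left, with its end at crop (95, 162), so jig +x is roughly world +y.

```bash
cat >> h.py <<'E'
a=np.radians(88.67); O=np.array([.5185,-.0658]); ex=np.array([np.cos(a),np.sin(a)]); ey=np.array([-ex[1],ex[0]])
def tojig(P): d=P[...,:2]-O; return np.stack([d@ex,d@ey,P[...,2]],-1)*1000
def world(x,y=0): return O+(ex*x+ey*y)/1000
E
python3 - <<'E'
from h import *
J=tojig(np.load('top.npz')['P']).reshape(-1,3)
def rng(m,n): 
    q=J[m]; print(n,len(q),np.percentile(q,[1,3,50,97,99],axis=0).round(1).tolist())
x,y,z=J.T
rng((abs(x)<200)&(abs(y)<60)&(z>8)&(z<40),'board')
rng((x>-150)&(x<28)&(abs(y)<35)&(z>26)&(z<40),'ladder')
rng((x>95)&(x<160)&(abs(y)<35)&(z>75),'handle')
rng((x>20)&(x<55)&(abs(y)<35)&(z>75),'bar')
print(world(-160),world(-70),world(160),world(100))
E
```

```text
board 2474 [[-152.7, -44.2, 8.6], [-147.0, -44.1, 9.8], [-27.7, -1.3, 15.5], [124.3, 41.3, 31.9], [130.7, 44.2, 34.0]]
ladder 238 [[-108.8, -25.4, 26.1], [-108.6, -25.4, 26.4], [-47.0, -2.8, 30.0], [20.7, 22.9, 34.8], [20.8, 22.9, 35.3]]
handle 88 [[99.4, -9.2, 78.1], [99.9, -9.1, 80.8], [118.8, -0.5, 106.6], [137.9, 5.5, 121.0], [138.0, 5.5, 121.6]]
bar 76 [[45.0, -26.4, 83.6], [45.0, -26.3, 84.4], [49.4, -0.5, 89.4], [53.7, 25.3, 94.8], [53.7, 25.3, 95.2]]
[ 0.51478627 -0.22575689] [ 0.51687524 -0.13578114] [0.52221373 0.09415689] [0.52082108 0.03417306]
```

Call:
step_arm(moves=[0, 0.85, 1, 0, 0.2, 0, 0.85, 1, 0, 0.2, 0, 0.85, 1, 0, 0.2, 0, 0.85, 1, 0, 0.2, 0, 0.85, 1, 0, 0.2, 0, 0.85, 1, 0, 0.2], grip_force=40)

```text
t: 0.85
tcp_pos: [0.3454, -0.3997, 0.3039]
tool_rot: [0.897, 0.441, -0.0, 0.0]
force: [-0.6, -0.9, 0.6]
finger_gap: -0.005
gripper_force: 0.0
```

Call:
step_arm(moves=[0, 0.855, 0.97, -0.3, 0.202, 0, 0.855, 0.97, -0.3, 0.202, 0, 0.855, 0.97, -0.3, 0.202, 0, 0.855, 0.97, -0.3, 0.202, 0, 0.855, 0.97, -0.3, 0.202, 0, 0.855, 0.97, -0.3, 0.202, 0, 0.855, 0.97, -0.3, 0.202])

```text
t: 1.72
tcp_pos: [0.5154, -0.2081, 0.2442]
tool_rot: [0.716, 0.698, -0.0, 0.0]
force: [-0.1, 0.7, -0.2]
finger_gap: -0.003
gripper_force: 0.0
```

Run:
```python
from h import *
st=manip.sense(); s=snap('wrist','w1.png'); P=cloud(s,st); J=tojig(P); np.savez('w1.npz',J=J)
print(st['t'],st['tcp_pos'],st['tool_rot'],st['finger_gap'],st['force'],tojig(st['tcp_pos']))
x,y,z=J.reshape(-1,3).T
def rng(m,n): 
    q=J.reshape(-1,3)[m]; print(n,len(q),np.nanpercentile(q,[1,50,99],axis=0).round(1).tolist() if len(q) else '')
rng((x>-130)&(x<28)&(abs(y)<35)&(z>26)&(z<40),'ladder')
rng((x>-170)&(x<-140)&(abs(y)<60)&(z>8)&(z<20),'board')
```

```text
1.725 [ 0.51540865 -0.20806435  0.24417271] [ 7.16487095e-01  6.97600166e-01 -2.86866000e-04  4.11451277e-04] -0.002979415056293534 [-0.06951013  0.67292517 -0.21086057] [-1.42297772e+02 -2.11553560e-01  2.44172705e+02]
ladder 3798 [[-106.1, -25.6, 26.1], [-53.2, -1.3, 31.1], [1.9, 24.1, 33.0]]
board 1288 [[-152.0, -43.1, 13.3], [-145.6, 1.4, 15.5], [-140.1, 44.1, 18.4]]
```

View pics/w1.png

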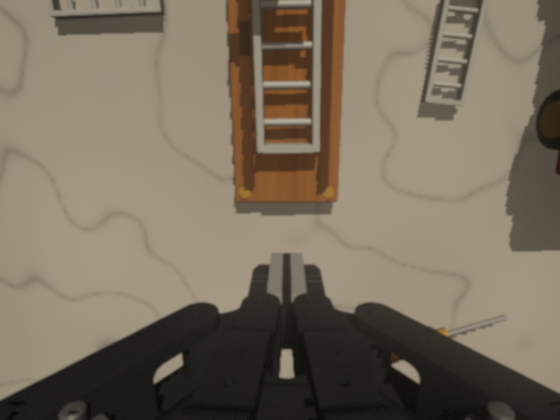

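The wrist view shows the ladder's tail bar centred ahead of the closed fingers at rows 145–153, columns 257–320. The channel behind the tail is free. I'll lower into it.

Call:
step_arm(moves=[0, 0, 0, -0.3, 0, 0, 0, 0, -0.55, 0, 0, 0, 0, -0.7, 0, 0, 0, 0, -0.75, 0, 0, 0, 0, -0.755, 0, 0, 0, 0, -0.755, 0])

```text
t: 2.52
tcp_pos: [0.5167, -0.2068, 0.0943]
tool_rot: [0.716, 0.698, 0.0, 0.001]
force: [-0.6, -0.1, 0.1]
finger_gap: 0.001
gripper_force: 0.0
```

Call:
step_arm(moves=[0, 0, 0.05, 0, 0, 0, 0, 0.08, 0, 0, 0, 0, 0.1, 0, 0, 0, 0, 0.12, 0, 0, 0, 0, 0.14, 0, 0, 0, 0.001, 0.16, 0, 0, 0, 0.001, 0.18, 0, 0, 0, 0.001, 0.2, 0, 0])

```text
t: 3.52
tcp_pos: [0.5163, -0.1658, 0.0929]
tool_rot: [0.716, 0.698, 0.0, 0.0]
force: [0.3, -1.1, 0.3]
finger_gap: 0.0
gripper_force: 0.6
```

Call:
step_arm(moves=[0, 0, 0.015, 0, 0, 0, 0, 0.025, 0, 0, 0, 0, 0.035, 0, 0, 0, 0, 0.045, 0, 0, 0, 0, 0.053, 0, 0, 0, 0, 0.06, 0, 0, 0, 0, 0.066, 0, 0, 0, 0, 0.072, 0, 0])

```text
t: 4.53
tcp_pos: [0.5162, -0.1515, 0.0929]
tool_rot: [0.716, 0.699, -0.0, -0.0]
force: [0.3, -1.0, 0.7]
finger_gap: -0.001
gripper_force: 0.5
```

```bash
cat > lad.py <<'E'
from h import *
import sys
st=manip.sense(); s=snap('wrist',sys.argv[1]); J=tojig(cloud(s,st)).reshape(-1,3); x,y,z=J.T
print(st['t'],tojig(st['tcp_pos']),st['force'])
def rng(n,m): q=J[m]; print(n,len(q),np.nanpercentile(q,[1,50,99],axis=0).round(1).tolist() if len(q) else '')
rng('ladder+block',(x>-65)&(x<75)&(abs(y)<35)&(z>25)&(z<40))
E
python3 lad.py w2.png
```

```text
4.525 [-85.71537427   0.29208904  92.91047838] [ 0.27913649 -1.02065721  0.72026036]
ladder+block 12718 [[-63.3, -25.3, 25.1], [-20.2, -0.9, 30.8], [18.9, 24.1, 32.8]]
```

View pics/w2.png

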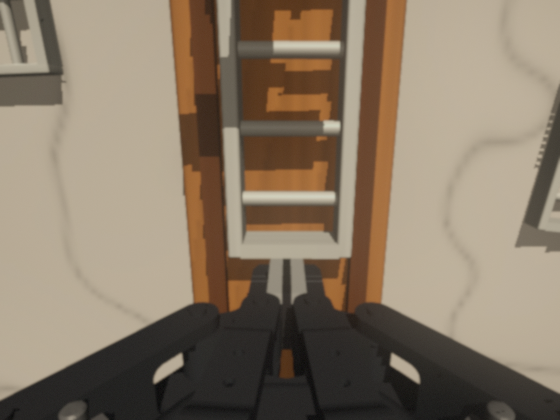

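The wrist view shows the fingertips at (287, 262) bearing on the middle of the tail bar, with the ladder straight in the channel. About 5 mm should remain, so I'll creep until the force rises.

Call:
step_arm(moves=[0, 0, 0.006, 0, 0, 0, 0, 0.012, 0, 0, 0, 0, 0.017, 0, 0, 0, 0, 0.022, 0, 0])

```text
t: 5.08
tcp_pos: [0.5162, -0.1471, 0.0929]
tool_rot: [0.716, 0.699, -0.0, -0.0]
force: [0.8, -0.6, 0.7]
finger_gap: 0.002
gripper_force: 0.5
```

Call:
step_arm(moves=[0, 0, 0.005, 0, 0, 0, 0, 0.01, 0, 0, 0, 0, 0.01, 0, 0])

```text
t: 5.45
tcp_pos: [0.5163, -0.1451, 0.0929]
tool_rot: [0.716, 0.699, 0.0, 0.0]
force: [0.0, -1.4, -0.3]
finger_gap: 0.005
gripper_force: 0.4
```

Call:
step_arm(moves=[0, 0, 0.005, 0, 0, 0, 0, 0.01, 0, 0, 0, 0, 0.01, 0, 0])

```text
t: 5.82
tcp_pos: [0.5168, -0.1449, 0.0931]
tool_rot: [0.715, 0.699, -0.0, 0.002]
force: [-1.4, -6.6, -0.4]
finger_gap: 0.002
gripper_force: 3.7
```

Call:
step_arm(moves=[0, 0, 0.005, 0, 0, 0, 0, 0.01, 0, 0, 0, 0, 0.01, 0, 0])

```text
t: 6.2
tcp_pos: [0.5176, -0.1446, 0.0934]
tool_rot: [0.715, 0.699, -0.001, 0.003]
force: [-2.4, -13.7, 0.2]
finger_gap: -0.006
gripper_force: 6.6
```

The force rose to 14 N with the tool stalled, so the ladder is home. I'll back off straight, rise, and check.

Call:
step_arm(moves=[0, 0, -0.02, 0, 0, 0, 0, -0.06, 0, 0, 0, 0, -0.15, 0, 0, 0, 0, -0.15, 0.1, 0, 0, 0, -0.15, 0.4, 0, 0, 0, -0.15, 0.7, 0, 0, 0, -0.15, 1, 0, 0, 0, -0.15, 1, 0])

```text
t: 7.2
tcp_pos: [0.5186, -0.1731, 0.2983]
tool_rot: [0.716, 0.698, 0.002, 0.006]
force: [0.1, -0.4, -0.1]
finger_gap: -0.0
gripper_force: 0.0
```

Call:
step_arm(moves=[0, 0, 0.3, 0, 0, 0, 0, 0.6, 0, 0, 0, 0, 0.7, 0, 0, 0, 0, 0.7, 0, 0])

```text
t: 7.7
tcp_pos: [0.5155, -0.0301, 0.2919]
tool_rot: [0.715, 0.7, -0.001, -0.001]
force: [-0.2, -0.3, 0.0]
finger_gap: -0.003
gripper_force: 0.0
```

```bash
cat >> lad.py <<'E'
rng('ladder',(x>-120)&(x<35)&(abs(y)<35)&(z>26)&(z<40))
rng('block',(x>55)&(x<75)&(abs(y)<35)&(z>26)&(z<38))
rng('handle',(x>95)&(x<170)&(abs(y)<35)&(z>75)&(z<150))
rng('boardend',(x>110)&(x<150)&(abs(y)<60)&(z>8)&(z<20))
E
python3 lad.py w3.png
```

```text
7.7 [ 35.63526082   3.81555157 291.86077595] [-0.21023174 -0.2903037   0.02381998]
ladder+block 2148 [[-45.2, -28.0, 25.2], [14.5, -4.9, 31.4], [72.9, 28.1, 34.7]]
ladder 1171 [[-45.5, -26.1, 26.1], [-2.1, -7.5, 31.0], [33.4, 23.6, 33.0]]
block 774 [[55.2, -29.7, 30.1], [65.7, 8.1, 32.9], [72.9, 29.2, 35.1]]
handle 1567 [[100.7, -8.6, 81.0], [123.3, 0.1, 109.7], [141.3, 8.7, 121.3]]
boardend 2260 [[110.0, -44.2, 13.7], [123.6, 11.0, 15.8], [137.5, 44.1, 19.6]]
```

View pics/w3.png

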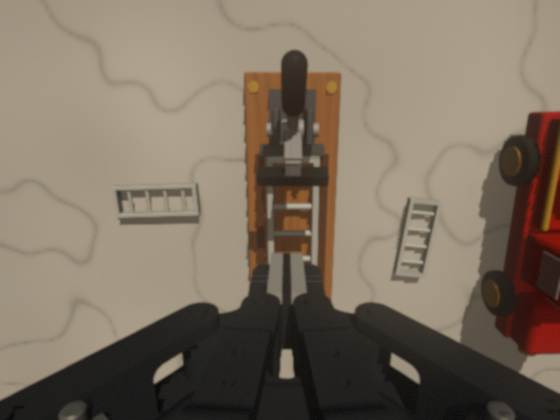

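The wrist view shows the lever still open, with the handle end at (294, 55). The ladder runs under the bar to the block (rails at columns 270 and 316, up to row ~155). I'll go past the handle on its +x side and lower.

Call:
step_arm(moves=[0, 0.03, 0.3, 0, 0, 0, 0.03, 0.6, 0, 0, 0, 0.03, 0.7, 0, 0, 0, 0.03, 0.7, -0.1, 0, 0, 0.03, 0.7, -0.35, 0, 0, 0.03, 0.7, -0.55, 0, 0, 0.03, 0.7, -0.64, 0, 0, 0.03, 0.7, -0.64, 0])

```text
t: 8.75
tcp_pos: [0.5219, 0.1072, 0.163]
tool_rot: [0.716, 0.698, -0.002, -0.001]
force: [-0.3, 0.1, -0.1]
finger_gap: -0.003
gripper_force: 0.0
```

Call:
step_arm(moves=[0, 0, -0.04, 0, 0, 0, 0, -0.08, 0, 0, 0, 0, -0.12, 0, 0, 0, 0, -0.16, 0, 0, 0, 0, -0.2, 0, 0])

```text
t: 9.38
tcp_pos: [0.5228, 0.071, 0.1668]
tool_rot: [0.716, 0.698, 0.003, -0.0]
force: [0.1, 9.5, 6.0]
finger_gap: -0.0
gripper_force: 5.0
```

Call:
step_arm(moves=[0, 0, -0.03, 0, 0, 0, 0, -0.06, 0, 0, 0, 0, -0.09, 0, 0, 0, 0, -0.12, 0, 0, 0, 0, -0.14, 0, 0])

```text
t: 10.0
tcp_pos: [0.5222, 0.0399, 0.1648]
tool_rot: [0.716, 0.698, -0.0, 0.0]
force: [0.1, -0.5, -1.0]
finger_gap: -0.002
gripper_force: 0.0
```

Call:
step_arm(moves=[0, 0, 0.1, 0, 0, 0, 0, 0.25, 0, 0, 0, 0, 0.25, 0.2, 0, 0, 0, 0.25, 0.5, 0, 0, 0, 0.0, 0.75, 0, 0, 0, -0.3, 0.75, 0, 0, 0, -0.6, 0.75, 0, 0, 0, -0.8, 0.75, 0, 0, 0, -0.8, 0.75, 0])

```text
t: 11.12
tcp_pos: [0.5222, -0.1226, 0.3147]
tool_rot: [0.717, 0.697, -0.0, 0.0]
force: [0.0, -0.3, -0.1]
finger_gap: 0.001
gripper_force: 0.0
```

```bash
cat >> lad.py <<'E'
rng('lever',(x>0)&(x<170)&(abs(y)<15)&(z>100)&(z<160))
s=snap('side'); cv2.imwrite('pics/s'+sys.argv[1],cv2.resize(s['color'][170:280,230:390],None,fx=4,fy=4,interpolation=cv2.INTER_CUBIC))
E
python3 lad.py w4.png
```

```text
11.125 [-56.71900422  -5.00333542 314.67241804] [ 0.02366475 -0.29470566 -0.14758506]
ladder+block 3061 [[-64.6, -27.7, 25.1], [9.8, -3.3, 31.4], [72.1, 27.9, 39.5]]
ladder 1937 [[-66.9, -26.1, 26.1], [-17.9, -2.2, 31.1], [33.7, 23.6, 33.1]]
block 775 [[55.6, -29.6, 26.9], [64.6, -10.5, 32.9], [72.4, 29.6, 35.2]]
handle 0 
boardend 0 
lever 831 [[46.0, -8.3, 100.8], [56.5, -0.1, 124.7], [73.0, 8.6, 129.7]]
```

View pics/w4.png

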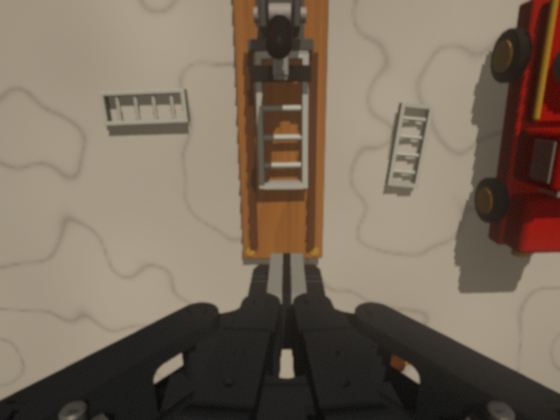

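View pics/sw4.png

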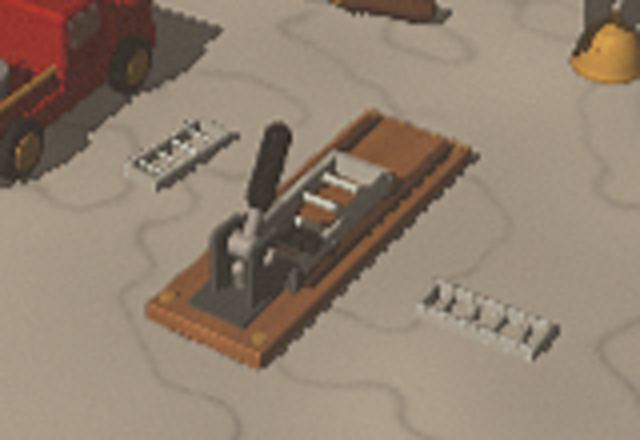

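The pictures show the handle leaning over the ladder (wrist view (279, 40)) and the bar down on the rails. The ladder is home, with its tail near jig −68 mm, and the other objects are in place.

```bash
python3 -c "
from station import manip
print(manip.sign_off())"
```

```text
the job is handed in; nothing more can be done
None
```

The ladder is pushed home against the stop block and the toggle lever is snapped shut with its bar down on the rails. The job is handed in at about 11 s, and the last pictures show nothing else disturbed.

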